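Drive a stuck slug out of a bushing tube

TASK

A brass slug is stuck in the steel tube of the fixture. Take the long drift from the rack, push the slug right through with it from the open end so that it drops out of the far end into the catch tray, then draw the drift out and lay it back in its place on the rack, pointing the way it did. Leave the short drift and the other things on the bench where they are.

Things in the scene. Friction and masses are not known exactly. Their poses are not given: they have to be found in the camera images.
- fixture: Fixed fixture: level steel tube (100 long, 40 outside, bore 28 mm, axis 50 mm above the bench) in two saddles on a board 10 thick (x -50 to 205, 100 wide), catch tray at its outlet. Origin on the bench under the tube's middle; x along the tube from inlet to outlet (the way to push), z up. Highest part: cap over the tube's middle, 80 mm. Nothing stands before the inlet.
- tube_inlet (a point): Centre of the bore at the open inlet end face (x = -50 mm in the fixture), where the drift goes in. x axis points into the tube.
- tube_outlet (a point): Centre of the bore at the outlet end face (x = 50 mm in the fixture). Below it the aluminium catch tray: inside x = 44 to 192, y = -40 to 40 mm, floor at z = 14, walls up to z = 40 (all in the fixture's frame).
- slug_center (a point): Centre of the loose brass slug, a cylinder 26 mm in diameter, 60 long, x along its axis; at the start inside the tube, within 12 mm of the tube's middle. A sprung pad in the bore's roof at the tube's middle holds it by friction: it yields to a push of about 5 to 12 N. It drops into the tray at the latest when its rear end reaches the outlet.
- rack: Fixed dark-wood rack for two drifts side by side, at y = 40 and -40 mm. Origin on the bench under its centre, x along the drifts (to their tips), z up. Two bars (x = -34 and 34 mm, 10 thick, tops 28 high) carry the handles, with a gap of 58 mm between for fingers over a base 6 thick. Each handle lies between brass pins (tops 39 high) 30 mm apart.
- long_drift_handle (a point): Centre of the long drift's handle (told by its longer shank; it may lie in either place). Square wooden handle 90 x 26 x 26 mm, level, centre 41 mm above the bench at the start. x along the drift to the tip, z up. Steel shank 16 mm in diameter sticks out 130 mm past the handle on its centre line. About 0.16 kg, balance point 20 mm ahead of the handle's centre.
- long_drift_tip (a point): Tip of the long drift's shank, 175 mm ahead of the handle centre.
- short_drift_handle (a point): Centre of the handle of the short drift, same handle, shank only 50 mm long: too short for the job, stays on the rack.
- spirit_lamp: Bystander: round spirit lamp, 81 mm wide, 66 high; origin under its centre.
- canister: Bystander: black plain plastic canister, 34 mm wide, 47 high; origin under its centre.
- pliers: Bystander: black-handled pliers lying flat, 128 x 37 x 8 mm; origin under their centre.
- steel_block: Bystander: flat square steel bench block 65 x 65 x 18 mm; origin under its centre.

How it is judged:
On the way, in this order (a step that is already met when the one before it is completed fails the run):
1. the long drift's tip is in the tube's bore, from the inlet (x of long_drift_handle in the frame of fixture below -0.08 m and x of long_drift_tip in the frame of fixture between -0.045 and 0.09 m and y of long_drift_tip in the frame of fixture between -0.012 and 0.012 m and z of long_drift_tip in the frame of fixture between 0.036 and 0.064 m), for 0.1 s.
2. the slug is out of the outlet and lies in the tray, the long drift still in the tube (all of step 1 and x of slug_center in the frame of fixture between 0.05 and 0.19 m and y of slug_center in the frame of fixture between -0.04 and 0.04 m and z of slug_center in the frame of fixture below 0.036 m), for 0.1 s.
At the end, for the whole second after the job is handed in: The slug lies down in the catch tray (inside its walls, its centre no more than 36 mm above the bench), the long drift lies in its place on the rack as at the start (handle centre within 20 mm and tip within 35 mm of where they were), both at rest (x of slug_center in the frame of fixture between 0.05 and 0.19 m and y of slug_center in the frame of fixture between -0.04 and 0.04 m and z of slug_center in the frame of fixture below 0.036 m and distance of long_drift_handle from where it was at the start of the episode below 0.02 m and distance of long_drift_tip from where it was at the start of the episode below 0.035 m and linear speed of each of slug, long_drift below 0.03 m/s); the robot touches nothing.
It fails at once if the short drift is moved by more than 25 mm (distance of short_drift_handle from where it was at the start of the episode above 0.025 m).
It fails at once if the spirit lamp is moved by more than 30 mm (distance of spirit_lamp from where it was at the start of the episode above 0.03 m).
It fails at once if the canister is moved by more than 30 mm (distance of canister from where it was at the start of the episode above 0.03 m).
It fails at once if the pliers is moved by more than 30 mm (distance of pliers from where it was at the start of the episode above 0.03 m).
It fails at once if the steel block is moved by more than 30 mm (distance of steel_block from where it was at the start of the episode above 0.03 m).
It also fails if it takes over 56 s, if anything falls off the work surface, if the arm or the gripper's body presses on something with over 40 N, if the wrist force passes 120 N, or if a joint passes its speed limit or range.

ROBOT

A 7-joint arm with a two-finger parallel gripper is mounted at the origin on a cart in front of the work surface, level with it; the furniture and walls round the work are solid. World frame = base frame: x ahead of the robot, y to its left, z up, the work surface at z = 0. Lengths are in m, angles in rad, forces in N, time in s.
With the tool pointing down it reaches from about 0.425 to 0.875 m from the base axis. Payload 4.7 kg.
Tool frame: the origin (TCP) lies on the centre line of the jaws, within the pads' length; the fingertips stand 14 mm ahead of it and the grasp point (between the pads) lies 5 mm behind it; z points along the fingers, x is the direction in which the jaws open and shut, and the axes are right-handed (so a half turn about z gives the same grasp; the last joint's range is limited). The gripper opens to 87 mm and grips with 3 to 60 N. Pads are 19 mm wide; open, the fingers measure 117 mm over their backs; the gripper's body (75 mm by 190 mm) begins 51 mm behind the grasp point.
Start: joints at [1.216, 0.321, -0.07, 1.45, 0.023, 1.371, -0.057], TCP at [0.234, -0.606, 0.199] pointing down, gripper open.
Joint ranges: [-2.86, 2.86], [-0.3, 2.09], [-1.38, 1.24], [0.06, 2.45], [-1.56, 4.7], [0.09, 2.05], [-2.69, 2.69]. Speed limits (rad/s): [2.57, 2.57, 3.14, 3.14, 3.14, 3.14, 3.14].

INTERFACE

Orientations are given as a rotation vector (axis times angle).
In Python, from bench import ctrl gives the robot as it stands.
- The arm moves only by the tool drive_tool, never from a script. Its argument "rows" is a list that holds one entry, the list of rows, each a list of 5 numbers: the shift along the tool's x, y, z scaled (see below), then the turn about the tool's z scaled (see below), then the closure in counts, from 0 (fully open) to 255 (shut). In form: [[[dx, dy, dz, spin, jaw], ...]]. A call has 1 to 20 rows; each row is the pose to reach, as a shift and turn from the pose commanded when the call began, along the tool's axes at that moment, turning the shorter way round; what a row does not reach only later rows make up. The controller multiplies each number of a shift by 300 mm and each number of a turn by pi rad. A row lasts 1/8 s, in which the tool goes at most 62.5 mm and 10.7 degrees, less where a joint would pass 70% of its speed; a pose out of reach is approached as far as the arm can. A call with a number of a shift or a turn outside -1 to 1 is refused whole. A call with a gripper value outside its range is refused whole. The fingers move at their own pace and stop on an object; "grip_force" is the grip in N (left out, the last holds). Time passes only in rows, so rows that repeat a pose let the fingers close. It gives the time, the measured TCP pose, the force and the opening at its end, in the units of the state.
- ctrl.get_state(): the state, without advancing time (a new reading comes with each control period).
- ctrl.get_image(name): name is "side" or "top" or "wrist"; returns a dict with "img" (420x560x3 uint8, blue, green, red), "camera_matrix" (3x3 intrinsics, pixels), "R" (3x3) and "t" (3): a world point X has camera coordinates R X + t. Camera axes: x right, y down, z forward; pixel columns grow to the right and rows downward; lengths in m; the calibration is good to about 2 mm. A picture is of the moment at which its call begins. There is no depth.
- ctrl.close_job(): hands the job in, once; it reports no verdict.
The state is a dict: "time": time; "joint_positions": joint angles; "qd": joint speeds; "joint_torque": joint torques, N m; "position": TCP position; "tool_rot": TCP orientation; "ft_force": force on the tool from outside, world axes, zero at the start; "torque": the same for the moment, N m; "grip_width": opening from 0.0 (shut) to 1.0 (fully open).
Only numpy, scipy, OpenCV 4.12 (cv2) and the standard library are available. Lean on these libraries where they do the work, as an engineer would, in place of code of your own. Each camera call takes 0.05 s, during which the arm holds its last target.

## Working session

There is one attempt and no reset: what is moved stays moved. The work goes in short steps, Python scripts to look and compute and a tool call to move; the robot and the scene stay as the last step left them, time stands still between calls to the robot, and variables do not carry over. Pictures are saved under pics/ and viewed, and the job is handed in when it is done.

Besides the shell and the picture viewer there is one more tool, called by a JSON object that holds its "op" and its "data". drive_tool: Moves the arm, as the interface text tells. Its arguments: {"type":"object","properties":{"rows":{"type":"array"},"grip_force":{"type":"number"}},"required":["rows"]}

```bash
mkdir -p pics; cat > h.py <<'E'
import numpy as np,cv2
from bench import ctrl
def snap(n,f):
    d=ctrl.get_image(n); cv2.imwrite('pics/'+f+'.png',d['img']); np.savez('pics/'+f+'.npz',K=d['camera_matrix'],R=d['R'],t=d['t']); return d
def pt(f,u,v,z):
    c=np.load('pics/'+f+'.npz'); r=c['R'].T@np.linalg.solve(c['K'],[u,v,1.]); o=-c['R'].T@c['t']; return o+r*(z-o[2])/r[2]
def proj(f,X):
    c=np.load('pics/'+f+'.npz'); p=c['K']@(c['R']@np.array(X)+c['t']); return p[:2]/p[2]
def crop(f,x0,y0,x1,y1,s,o):
    cv2.imwrite('pics/'+o+'.png',cv2.resize(cv2.imread('pics/'+f+'.png')[y0:y1,x0:x1],None,fx=s,fy=s,interpolation=cv2.INTER_CUBIC))
E
python3 - <<'E'
from h import *
np.set_printoptions(precision=4,suppress=True)
for n in ['top','side']:
    d=snap(n,n+'0'); print(d['camera_matrix'],d['R'],-d['R'].T@d['t'])
print(ctrl.get_state())
E
```

```text
[[525.0421   0.     276.7418]
 [  0.     525.0421 214.1708]
 [  0.       0.       1.    ]] [[-0.006  -0.9998 -0.0184]
 [-0.999   0.0069 -0.0451]
 [ 0.0452  0.0181 -0.9988]] [0.4895 0.0606 1.4469]
[[444.9966   0.     277.2366]
 [  0.     444.9966 207.0553]
 [  0.       0.       1.    ]] [[ 0.9985  0.054   0.0127]
 [ 0.0421 -0.5894 -0.8068]
 [-0.0361  0.8061 -0.5907]] [ 0.5932 -0.8126  0.7138]
{'time': 0.1, 'joint_positions': array([ 1.2161,  0.3218, -0.0701,  1.4515,  0.0226,  1.3708, -0.0569]), 'qd': array([-0.0002, -0.0032, -0.0005, -0.0006,  0.0013, -0.0004, -0.0007]), 'joint_torque': array([ -0.0013, -49.2574,  -0.4059, -31.3399,  -0.064 ,   0.0394,
         0.0001]), 'position': array([ 0.2341, -0.6058,  0.1982]), 'tool_rot': array([-2.5904,  1.7759,  0.0023]), 'ft_force': array([-0.1997, -0.9136, -0.2774]), 'torque': array([-0.0066, -0.0014, -0.0249]), 'grip_width': 0.9958824432019032}
```

View pics/top0.png

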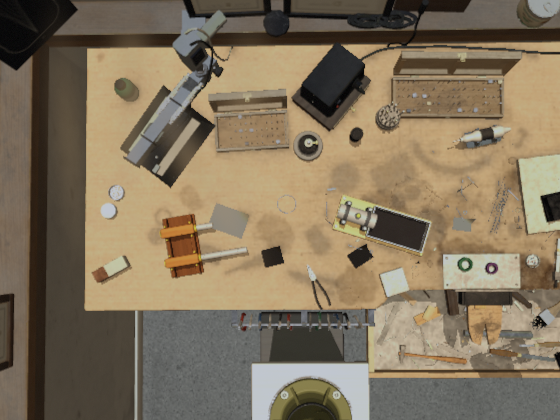

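View pics/side0.png

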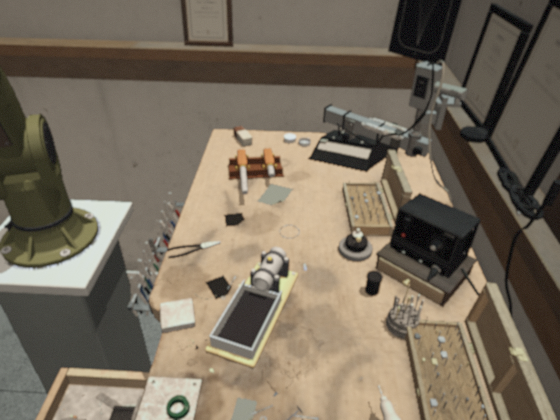

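```bash
python3 - <<'E'
from h import *
crop('top0',145,200,265,290,6,'c1'); crop('top0',320,185,440,260,6,'c2')
crop('side0',215,140,305,200,8,'c3'); crop('side0',200,240,300,370,4,'c4')
E
```

```text
(no output)
```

View pics/c1.png

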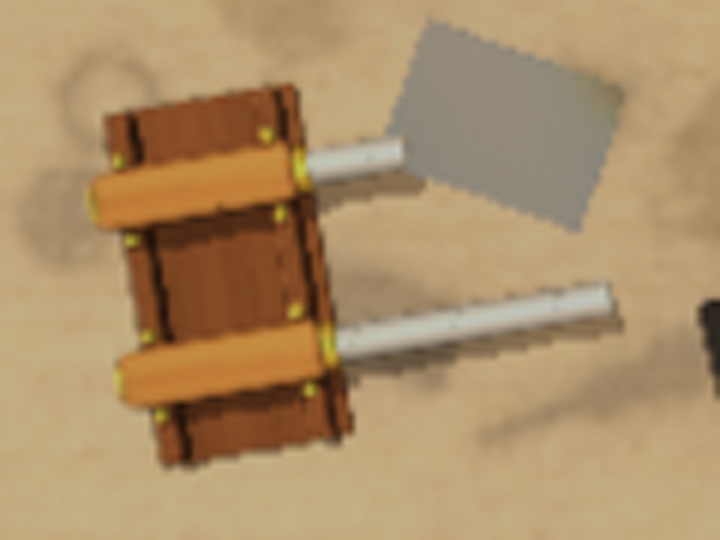

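View pics/c2.png

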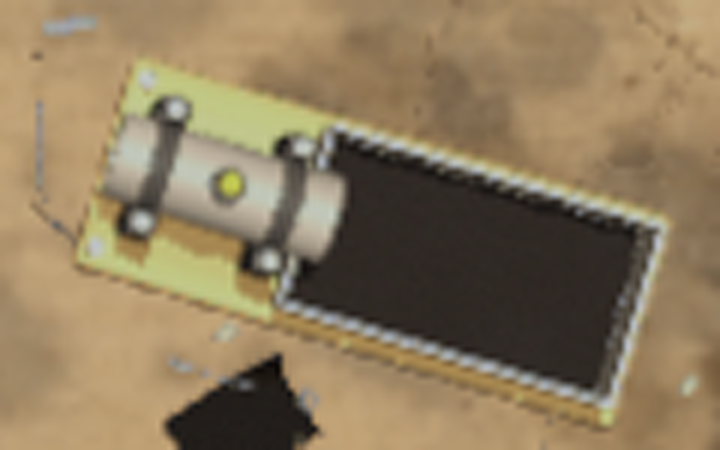

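View pics/c3.png

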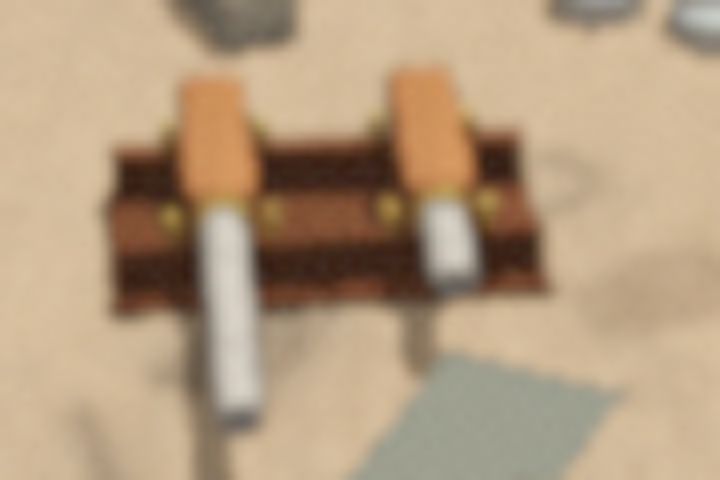

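View pics/c4.png

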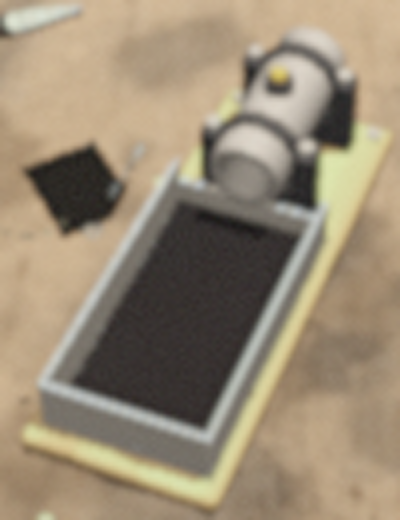

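```bash
cat > fit.py <<'E'
from h import *
from scipy.optimize import least_squares
def T(x,y,a,P): c,s=np.cos(a),np.sin(a); return [x+c*P[0]-s*P[1],y+s*P[0]+c*P[1],P[2]]
def fit(obs,x0):
    f=lambda p:np.concatenate([(proj(i,T(*p,P))-uv)[:2 if len(o)<5 else 2]*1.0 for o in obs for i,P,uv in [o]])
    r=least_squares(f,x0,loss='soft_l1'); print(np.round(r.x,4),np.degrees(r.x[2]),'\n',np.round(r.fun.reshape(-1,2),2)); return r.x
t1=lambda x,y:np.array([145+(x+.5)/6-.5,200+(y+.5)/6-.5])
t2=lambda x,y:np.array([320+(x+.5)/6-.5,185+(y+.5)/6-.5])
s3=lambda x,y:np.array([215+(x+.5)/8-.5,140+(y+.5)/8-.5])
s4=lambda x,y:np.array([200+(x+.5)/4-.5,240+(y+.5)/4-.5])
if __name__=='__main__':
    F=[('top0',(-.05,.05,.01),t2(140,62)),('top0',(-.05,-.05,.01),t2(78,262)),('top0',(.205,.05,.01),t2(668,215)),('top0',(.205,-.05,.01),t2(610,418)),('top0',(0,0,.08),t2(230,184))]
    G=[('side0',(.205,.05,.01),s4(215,500)),('side0',(.205,-.05,.01),s4(25,435)),('side0',(-.05,.05,.01),s4(388,135)),('side0',(0,0,.08),s4(280,76))]
    for o in (F,G,F+G): fit(o,[.45,-.15,-1.8])
    # drift, origin handle centre
    D=[('top0',(.175,0,.041),t1(611,298)),('top0',(.045,0,.045),t1(335,345)),('top0',(-.045,0,.05),t1(119,384))]
    E=[('side0',(.175,0,.041),s3(238,412)),('side0',(.045,0,.054),s3(222,195)),('side0',(-.045,0,.054),s3(212,78))]
    for o in (D,E,D+E): fit(o,[.4,.3,-1.5])
E
python3 fit.py
```

```text
[ 0.5473 -0.1256 -1.8664] -106.93646443295894 
 [[-0.94 -1.3 ]
 [-0.89  0.37]
 [ 1.13 -0.28]
 [ 0.7   1.15]
 [ 0.01 -0.06]]
[ 0.5476 -0.1268 -1.8738] -107.36079239727503 
 [[ 0.42  0.88]
 [-1.62  0.27]
 [ 1.61 -1.44]
 [-0.3  -1.17]]
[ 0.5473 -0.1261 -1.8697] -107.12461089826306 
 [[-0.69 -1.35]
 [-0.75  0.29]
 [ 1.29 -0.03]
 [ 0.75  1.37]
 [ 0.2  -0.06]
 [ 0.78  0.59]
 [-1.35  0.17]
 [ 1.42 -1.75]
 [-0.41 -1.4 ]]
[ 0.4312  0.3396 -1.4044] -80.46827558407709 
 [[ 0.3  -0.14]
 [-1.74  0.4 ]
 [ 0.71 -0.24]]
[ 0.4334  0.3378 -1.4133] -80.97880569490395 
 [[ 0.06  1.44]
 [-0.06 -0.44]
 [ 0.   -0.85]]
[ 0.4321  0.3395 -1.4086] -80.70555103887098 
 [[ 0.39 -0.23]
 [-1.67  0.12]
 [ 0.75 -0.66]
 [-0.02  1.05]
 [-0.35 -0.75]
 [-0.4  -1.12]]
```

```bash
python3 - <<'E'
from h import *
crop('top0',280,110,400,200,6,'c5'); crop('side0',310,210,410,310,6,'c6')
E
```

```text
(no output)
```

View pics/c5.png

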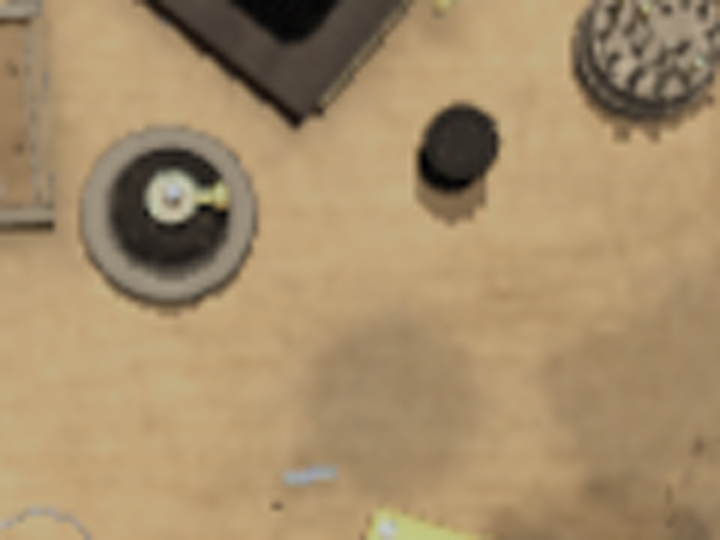

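View pics/c6.png

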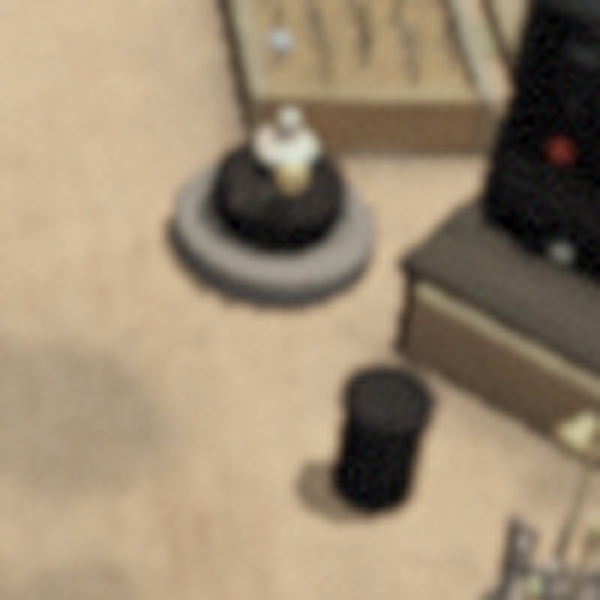

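```bash
cat > plan.py <<'E'
from h import *
import sys
from scipy.spatial.transform import Rotation as Ro
def plan(x,y,z,yaw,base=None):
    s=ctrl.get_state(); p=s['position'] if base is None else base; R=Ro.from_rotvec(s['tool_rot']).as_matrix()
    cur=np.arctan2(R[1,0],R[0,0]); d=np.radians(yaw)-cur; d=(d+np.pi/2)%np.pi-np.pi/2
    v=R.T@(np.array([x,y,z])-p)
    print('from',np.round(p,4),'yaw',np.degrees(cur).round(2),'tilt',np.round(R[:,2],4),'mm',np.round(v*1000,1),'n',np.round(v/.3,4),'spin',(-d/np.pi).round(4),'q7',s['joint_positions'][6].round(2),'t',s['time'])
if __name__=='__main__': plan(*map(float,sys.argv[1:5]))
E
python3 plan.py .50 -.35 .22 -40
python3 - <<'E'
from h import *
d=pt('top0',280+170/6,110+212/6,.01);print('lamp',d)
v=d[:2]-[.5473,-.1261];a=-1.8697
print(v@[np.cos(a),np.sin(a)],v@[-np.sin(a),np.cos(a)])
E
```

```text
from [ 0.2341 -0.6058  0.1982] yaw -68.87 tilt [-7.0e-04  1.5e-03 -1.0e+00] mm [-142.8 -340.3  -21.6] n [-0.476  -1.1343 -0.0721] spin -0.1604 q7 -0.06 t 0.1
lamp [ 0.7437014  -0.00146099  0.01      ]
-0.17694735397212483 0.15099016372230192
```

{"op": "drive_tool", "data": {"rows": [[[-0.45, -1.0, -0.07, -0.16, 0], [-0.45, -1.0, -0.07, -0.16, 0], [-0.45, -1.0, -0.07, -0.16, 0], [-0.45, -1.0, -0.07, -0.16, 0], [-0.45, -1.0, -0.07, -0.16, 0], [-0.45, -1.0, -0.07, -0.16, 0], [-0.45, -1.0, -0.07, -0.16, 0]]], "grip_force": 50}}

```text
time: 0.98
position: [0.466, -0.3713, 0.2198]
tool_rot: [2.953, -1.072, -0.001]
ft_force: [-0.9, -0.1, -0.6]
grip_width: 1.004
```

```bash
python3 plan.py .53 -.03 .22 -10
```

```text
from [ 0.466  -0.3713  0.2198] yaw -39.91 tilt [-6.e-04  1.e-04 -1.e+00] mm [-1.699e+02 -3.028e+02 -2.000e-01] n [-5.6630e-01 -1.0095e+00 -5.0000e-04] spin -0.1662 q7 -0.12 t 0.975
```

{"op": "drive_tool", "data": {"rows": [[[-0.57, -1.0, 0, -0.166, 0], [-0.57, -1.0, 0, -0.166, 0], [-0.57, -1.0, 0, -0.166, 0], [-0.57, -1.0, 0, -0.166, 0], [-0.57, -1.0, 0, -0.166, 0], [-0.57, -1.0, 0, -0.166, 0], [-0.57, -1.0, 0, -0.166, 0]]]}}

```text
time: 1.85
position: [0.5276, -0.0321, 0.22]
tool_rot: [3.129, -0.276, -0.0]
ft_force: [-0.6, -0.1, 0.1]
grip_width: 0.998
```

```bash
python3 plan.py .45 .25 .22 9.3; python3 - <<'E'
from h import *
snap('wrist','w1')
E
```

```text
from [ 0.5276 -0.0321  0.22  ] yaw -10.09 tilt [-2.e-04 -2.e-04 -1.e+00] mm [-125.8 -264.1    0. ] n [-0.4194 -0.8804  0.    ] spin -0.1077 q7 -0.21 t 1.85
```

View pics/w1.png

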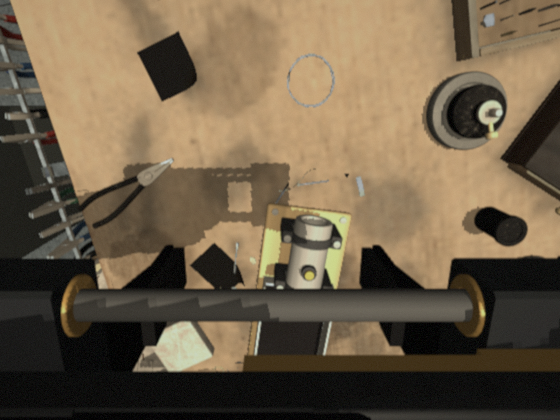

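```bash
python3 - <<'E'
from h import *
crop('w1',240,190,370,300,6,'w1c')
for P in [(-.05,.05,.01),(-.05,-.05,.01),(-.05,0,.07),(0,0,.08),(-.05,.02,.05),(-.05,-.02,.05)]:
    from fit import T
    q=proj('w1',T(.5473,-.1261,-1.8697,P)); print(P,q.round(1),((q-[240,190]+.5)*6-.5).round())
E
```

```text
(-0.05, 0.05, 0.01) [350.6 214.2] [666. 148.]
(-0.05, -0.05, 0.01) [265. 204.] [153.  86.]
(-0.05, 0, 0.07) [313.8 226.2] [445. 220.]
(0, 0, 0.08) [307.2 276.1] [405. 519.]
(-0.05, 0.02, 0.05) [330.5 222.2] [545. 195.]
(-0.05, -0.02, 0.05) [292.7 217.7] [319. 169.]
```

View pics/w1c.png

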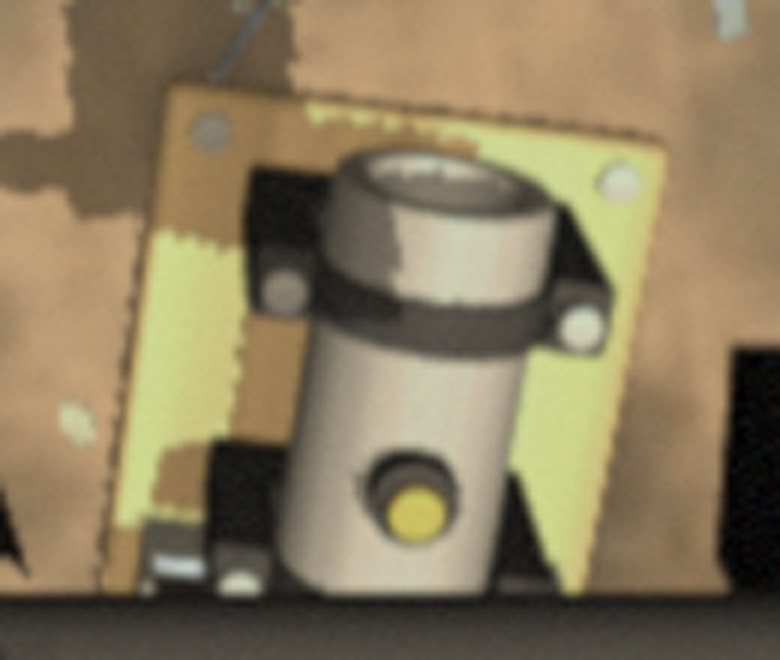

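{"op": "drive_tool", "data": {"rows": [[[-0.42, -0.88, 0, -0.108, 0], [-0.42, -0.88, 0, -0.108, 0], [-0.42, -0.88, 0, -0.108, 0], [-0.42, -0.88, 0, -0.108, 0], [-0.42, -0.88, 0, -0.108, 0], [-0.42, -0.88, 0, -0.108, 0], [-0.42, -0.88, 0, -0.108, 0]]]}}

```text
time: 2.78
position: [0.452, 0.2461, 0.2197]
tool_rot: [3.13, 0.246, -0.0]
ft_force: [0.5, 0.1, -0.0]
grip_width: 1.005
```

```bash
python3 plan.py .432 .3395 .12 9.3; python3 - <<'E'
from h import *
snap('wrist','w2')
E
```

```text
from [0.452  0.2461 0.2197] yaw 8.98 tilt [-1.0e-04 -1.7e-03 -1.0e+00] mm [ -5.2 -95.5  99.6] n [-0.0172 -0.3184  0.3319] spin -0.0018 q7 -0.44 t 2.775
```

View pics/w2.png

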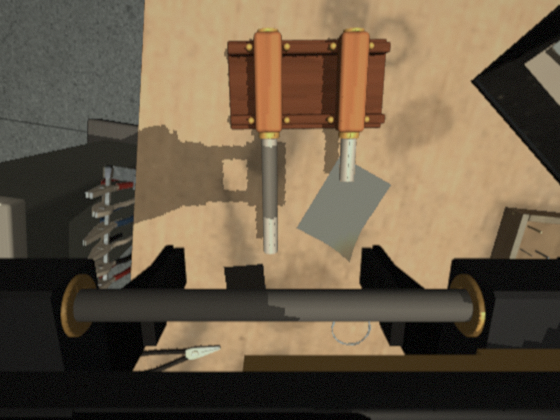

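```bash
python3 - <<'E'
from h import *
crop('w2',220,20,400,260,3,'w2c')
E
cat > fit2.py <<'E'
from fit import *
w=lambda x,y:np.array([240+(x+.5)/6-.5,190+(y+.5)/6-.5])
W=[('w1',(-.05,.05,.01),w(665,148)),('w1',(-.05,-.05,.01),w(170,86)),('w1',(0,0,.08),w(415,513)),('w1',(-.05,.02,.05),w(556,200)),('w1',(-.05,-.02,.05),w(330,165))]
fit(W,[.547,-.126,-1.87])
E
python3 fit2.py
```

```text
[ 0.5488 -0.1261 -1.8792] -107.66893612555224 
 [[ 1.73  0.17]
 [-1.16 -0.46]
 [-0.13  0.8 ]
 [ 0.02 -0.76]
 [ 0.03  0.28]]
```

View pics/w2c.png

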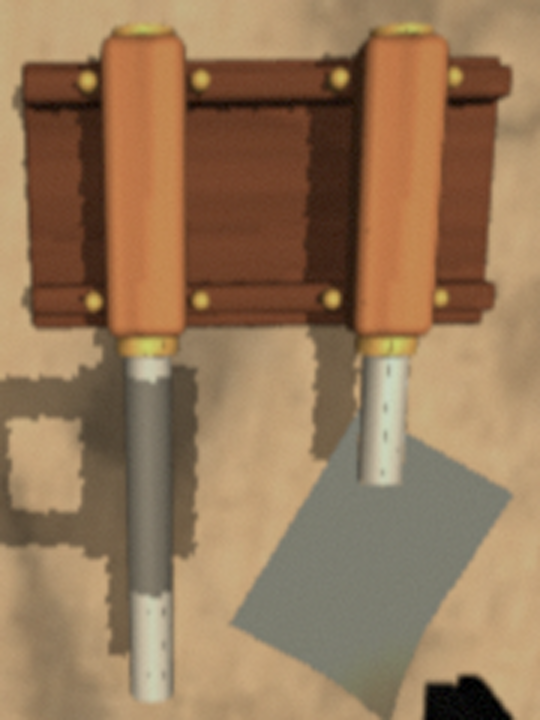

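```bash
cat > fit3.py <<'E'
from fit import *
w=lambda x,y:np.array([220+(x+.5)/3-.5,20+(y+.5)/3-.5])
W=[('w2',(.175,0,.041),w(152,699)),('w2',(.040,0,.054),w(146.5,332)),('w2',(-.045,0,.054),w(144,36))]
p=fit(W,[.432,.339,-1.41]); print('tip',T(*p,(.175,0,.041)))
# pins: rack frame x=±34, y=-40±15 -> relative to handle
P=[('w2',(-.034,-.015,.039),w(88,81)),('w2',(-.034,.015,.039),w(201,79)),('w2',(.034,-.015,.039),w(94,301)),('w2',(.034,.015,.039),w(201,300))]
fit(P,[.432,.339,-1.41])
fit(W+P,[.432,.339,-1.41])
E
python3 fit3.py; python3 plan.py .432 .338 .12 9
```

```text
[ 0.4343  0.3379 -1.4049] -80.4953176012747 
 [[-0.08  0.46]
 [ 0.19 -1.25]
 [-0.1   0.43]]
tip [np.float64(0.4631996720656603), np.float64(0.1653504769276978), 0.041]
[ 0.434   0.3396 -1.3992] -80.17032370357232 
 [[ 2.81 -0.41]
 [-3.06 -0.24]
 [ 2.92  0.4 ]
 [-2.67  0.28]]
[ 0.4341  0.339  -1.4047] -80.48440824080666 
 [[-0.06 -0.46]
 [ 0.19 -2.42]
 [-0.12 -0.92]
 [ 3.02  0.16]
 [-2.87  0.52]
 [ 2.74  0.91]
 [-2.86  0.97]]
from [0.452  0.2461 0.2197] yaw 8.94 tilt [-2.0e-04 -1.5e-03 -1.0e+00] mm [ -5.5 -94.1  99.6] n [-0.0182 -0.3136  0.332 ] spin -0.0003 q7 -0.44 t 2.825
```

```bash
python3 plan.py .435 .333 .036 9.5
```

```text
from [0.452  0.2461 0.2197] yaw 8.94 tilt [-2.0e-04 -1.5e-03 -1.0e+00] mm [ -3.2 -88.8 183.6] n [-0.0108 -0.296   0.612 ] spin -0.0031 q7 -0.44 t 2.825
```

{"op": "drive_tool", "data": {"rows": [[[-0.011, -0.296, 0.3, -0.003, 90], [-0.011, -0.296, 0.3, -0.003, 90], [-0.011, -0.296, 0.3, -0.003, 90], [-0.011, -0.296, 0.3, -0.003, 90], [-0.011, -0.296, 0.4, -0.003, 90], [-0.011, -0.296, 0.5, -0.003, 90], [-0.011, -0.296, 0.56, -0.003, 90], [-0.011, -0.296, 0.61, -0.003, 90], [-0.011, -0.296, 0.61, -0.003, 90], [-0.011, -0.296, 0.61, -0.003, 90]]]}}

```text
time: 4.08
position: [0.4335, 0.3371, 0.038]
tool_rot: [-3.13, -0.268, -0.002]
ft_force: [0.0, 0.2, 0.6]
grip_width: 0.645
```

```bash
python3 plan.py .435 .333 .036 9.5; python3 - <<'E'
from h import *
snap('wrist','w3')
E
```

```text
from [0.4335 0.3371 0.038 ] yaw 9.78 tilt [ 1.3e-03  7.0e-04 -1.0e+00] mm [0.8 4.3 2. ] n [0.0025 0.0143 0.0067] spin 0.0016 q7 -0.8 t 4.075
```

View pics/w3.png

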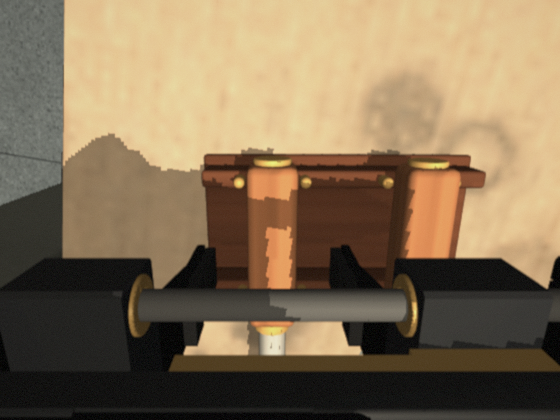

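{"op": "drive_tool", "data": {"rows": [[[0, 0, 0.003, 0, 220], [0, 0, 0.003, 0, 220], [0, 0, 0.003, 0, 220], [0, 0, 0.003, 0, 220], [0, 0, 0.003, 0, 220], [0, 0, 0.003, 0, 220]]], "grip_force": 55}}

```text
time: 4.88
position: [0.4329, 0.3367, 0.0362]
tool_rot: [3.13, 0.268, -0.0]
ft_force: [0.2, -0.1, 0.7]
grip_width: 0.149
```

```bash
python3 - <<'E'
from h import *
snap('wrist','w4');snap('side','s4');crop('s4',160,80,320,220,5,'s4c');print(ctrl.get_state()['grip_width'])
E
```

```text
0.13928398811788534
```

View pics/w4.png

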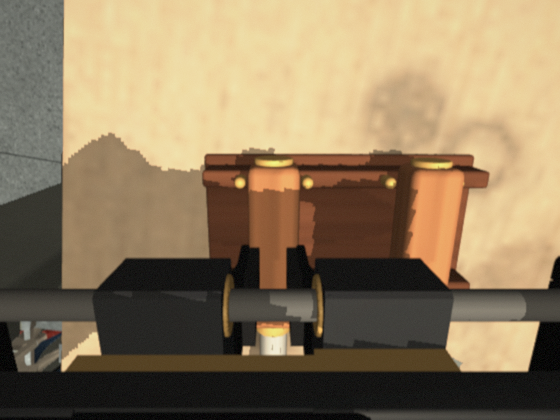

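View pics/s4c.png

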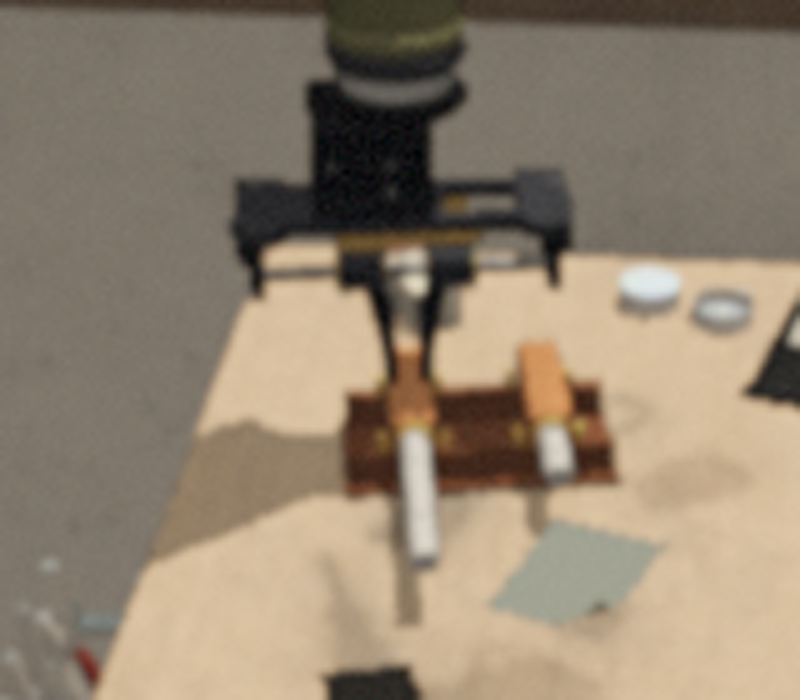

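{"op": "drive_tool", "data": {"rows": [[[0, 0, 0, 0, 255], [0, 0, 0, 0, 255], [0, 0, 0, 0, 255]]]}}

```text
time: 5.35
position: [0.4329, 0.3366, 0.0362]
tool_rot: [3.13, 0.268, -0.0]
ft_force: [0.1, 0.7, 0.8]
grip_width: 0.006
```

```bash
python3 - <<'E'
from h import *
snap('wrist','w5');crop('w5',180,130,380,400,3,'w5c')
s=ctrl.get_state();print(s['grip_width'],s['ft_force'])
E
```

```text
0.0024260883238297433 [ 0.65596119  0.78291751 -0.33806029]
```

View pics/w5c.png

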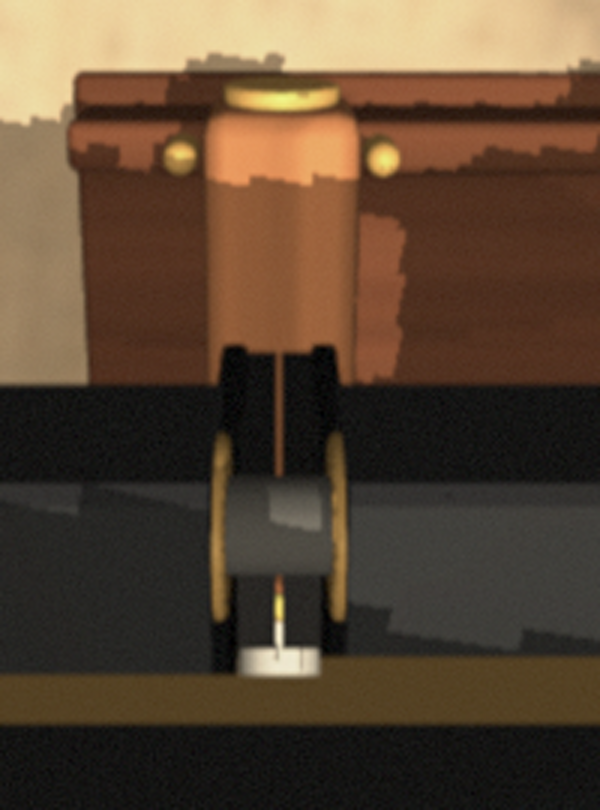

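```bash
python3 - <<'E'
from h import *
for z in (.022,.036,.054,.07,.09):
    q=proj('s4',[.433,.3367,z]); print(z,q.round(1),((q-[160,80])*5).round()); print(' wrist',proj('w5',[.433,.3367,z]).round(1))
snap('top','t5');crop('t5',130,180,270,290,5,'t5c')
print(ctrl.get_state())
E
```

```text
0.022 [241.8 165.2] [409. 426.]
 wrist [271.2 238.1]
0.036 [241.7 161.2] [408. 406.]
 wrist [271.2 247.2]
0.054 [241.5 156. ] [407. 380.]
 wrist [271.  260.8]
0.07 [241.3 151.2] [406. 356.]
 wrist [270.9 275.2]
0.09 [241.  145.2] [405. 326.]
 wrist [270.7 297.6]
{'time': 5.45, 'joint_positions': array([ 0.06044068,  0.38492541, -0.89881121,  1.86254353,  0.34399069,
        1.05821833, -0.80408998]), 'qd': array([ 1.82175475e-03, -2.02258105e-04,  4.58894549e-04,  2.96471100e-04,
       -5.19706355e-05, -1.50797594e-03,  8.60759634e-04]), 'joint_torque': array([ 4.20810420e-05, -3.61209512e+01, -8.78016025e+00, -2.62273246e+01,
       -5.81598817e-02, -2.73385027e-02,  2.60741854e-05]), 'position': array([0.43288788, 0.33664156, 0.03621382]), 'tool_rot': array([3.13007087e+00, 2.68112413e-01, 1.95429830e-05]), 'ft_force': array([ 0.50954666, -0.15296712,  0.27046759]), 'torque': array([-0.01929391, -0.13750541, -0.0257063 ]), 'grip_width': 0.00567928617532713}
```

View pics/t5c.png

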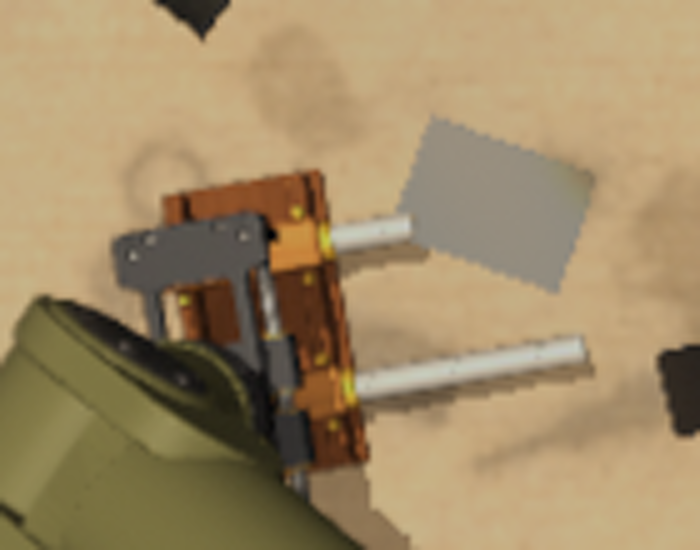

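```bash
python3 - <<'E'
from h import *
snap('side','s5');crop('s5',215,120,275,190,10,'s5c')
for z in (.022,.036,.054,.07,.09):
    q=proj('s5',[.433,.3367,z]); print(z,((q-[215,120])*10).round())
E
```

```text
0.022 [268. 452.]
0.036 [267. 412.]
0.054 [265. 360.]
0.07 [263. 312.]
0.09 [260. 252.]
```

View pics/s5c.png

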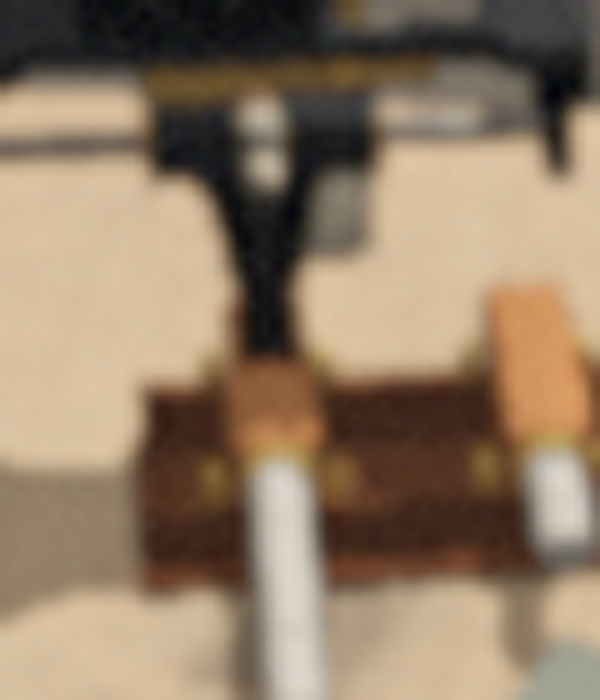

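{"op": "drive_tool", "data": {"rows": [[[0, 0, 0, 0, 90], [0, 0, 0, 0, 90], [0, 0, 0, 0, 90], [0, 0, 0, 0, 90], [0, 0, 0, 0, 90], [0, 0, 0.02, 0, 90], [0, 0, 0.04, 0, 90], [0, 0, 0.05, 0, 90], [0, 0, 0.05, 0, 90]]]}}

```text
time: 6.62
position: [0.4325, 0.3365, 0.0208]
tool_rot: [3.13, 0.268, -0.001]
ft_force: [-0.8, 0.0, 0.8]
grip_width: 0.649
```

```bash
python3 - <<'E'
from h import *
snap('side','s6');crop('s6',205,110,285,190,8,'s6c')
s=ctrl.get_state();p=s['position'];print(p,s['ft_force'])
for z in (.022,.036,.054,.07,.09):
    q=proj('s6',[p[0],p[1],z]); print(z,((q-[205,110])*8).round())
E
```

```text
[0.43272365 0.33666838 0.02102736] [ 0.84590308 -0.00683668  0.26168757]
0.022 [294. 442.]
0.036 [293. 410.]
0.054 [291. 368.]
0.07 [290. 330.]
0.09 [288. 282.]
```

View pics/s6c.png

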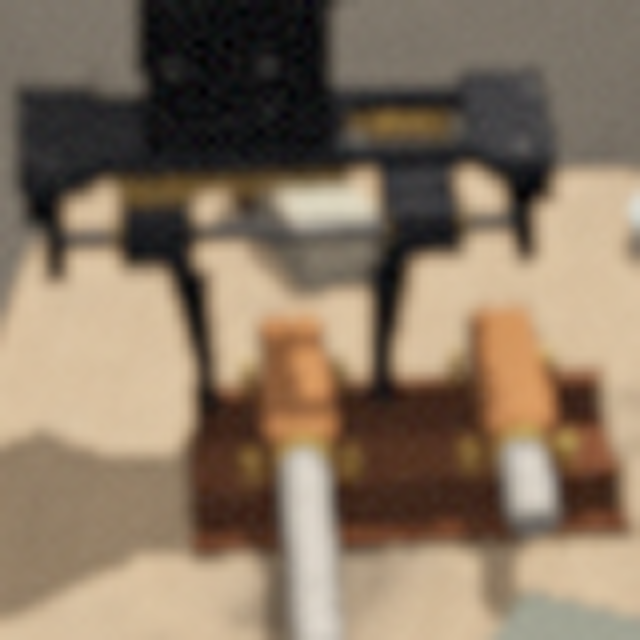

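{"op": "drive_tool", "data": {"rows": [[[0, 0, 0.02, 0, 90], [0, 0, 0.04, 0, 90], [0, 0, 0.055, 0, 90], [0, 0, 0.055, 0, 90], [0, 0, 0.055, 0, 220], [0, 0, 0.055, 0, 220], [0, 0, 0.055, 0, 220], [0, 0, 0.055, 0, 220], [0, 0, 0.055, 0, 220]]], "grip_force": 55}}

```text
time: 7.8
position: [0.433, 0.3367, 0.0048]
tool_rot: [3.13, 0.268, 0.0]
ft_force: [-0.7, -0.3, 0.7]
grip_width: 0.29
```

```bash
python3 - <<'E'
from h import *
snap('side','s7');crop('s7',205,110,285,190,8,'s7c')
snap('wrist','w7')
E
```

```text
(no output)
```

View pics/s7c.png

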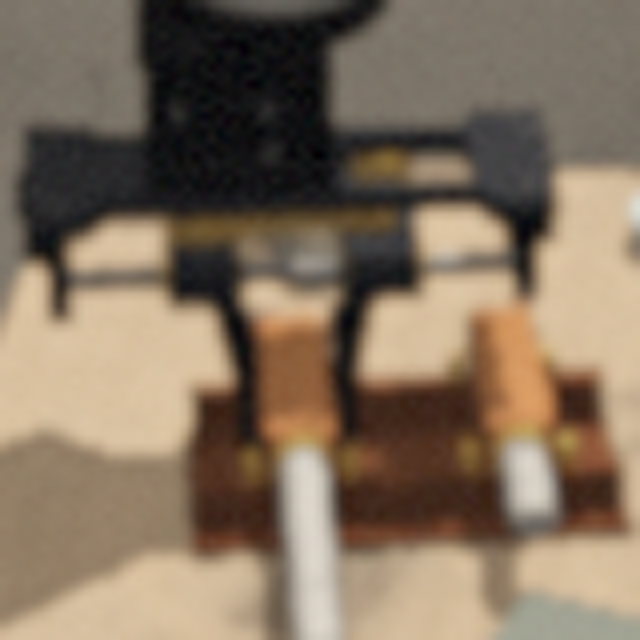

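View pics/w7.png

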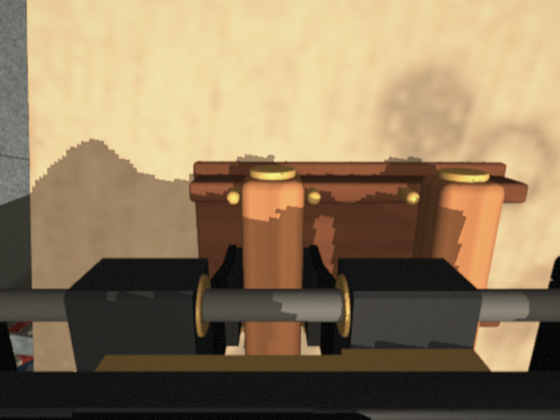

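{"op": "drive_tool", "data": {"rows": [[[0, 0, -0.03, 0, 220], [0, 0, -0.1, 0, 220], [0, 0, -0.2, 0, 220], [0, 0, -0.3, 0, 220], [0, 0, -0.4, 0, 220], [0, 0, -0.4, 0, 220], [0, 0, -0.4, 0, 220]]]}}

```text
time: 8.78
position: [0.4326, 0.3362, 0.1245]
tool_rot: [3.129, 0.268, -0.0]
ft_force: [0.0, -0.7, -1.9]
grip_width: 0.297
```

```bash
python3 plan.py .627 .125 .10 -17.4; python3 - <<'E'
from h import *
snap('side','s8');crop('s8',140,40,340,190,4,'s8c')
E
```

```text
from [0.4326 0.3362 0.1245] yaw 9.79 tilt [ 0.e+00 -7.e-04 -1.e+00] mm [155.6 241.2  24.7] n [0.5187 0.8039 0.0823] spin 0.151 q7 -0.73 t 8.775
```

View pics/s8c.png

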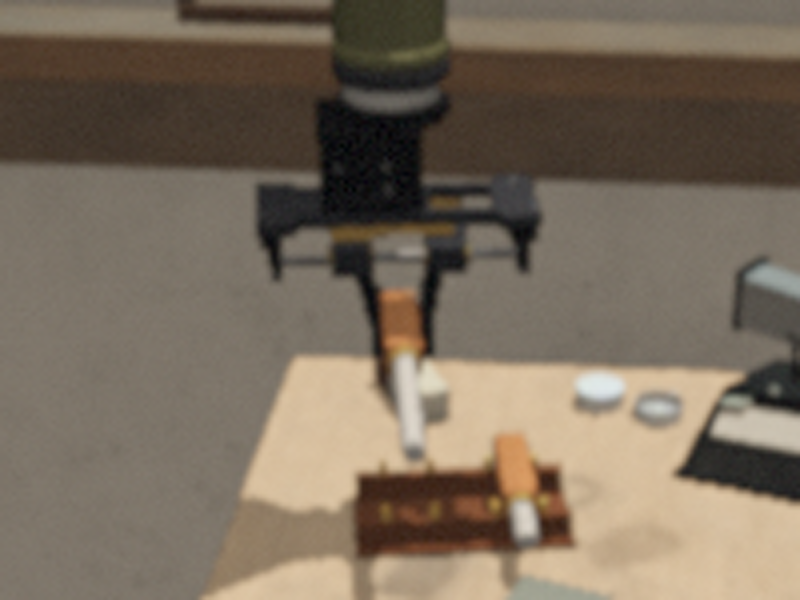

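{"op": "drive_tool", "data": {"rows": [[[0.09, 0.13, 0, 0.02, 220], [0.17, 0.27, 0, 0.05, 220], [0.26, 0.4, 0, 0.08, 220], [0.35, 0.54, 0, 0.1, 220], [0.43, 0.67, 0, 0.13, 220], [0.5, 0.77, 0, 0.145, 220], [0.519, 0.804, 0, 0.151, 220], [0.519, 0.804, 0, 0.151, 220], [0.519, 0.804, 0.08, 0.151, 220], [0.519, 0.804, 0.16, 0.151, 220], [0.519, 0.804, 0.16, 0.151, 220], [0.519, 0.804, 0.16, 0.151, 220]]]}}

```text
time: 10.32
position: [0.6271, 0.127, 0.0777]
tool_rot: [-3.105, 0.472, -0.001]
ft_force: [-0.9, 0.6, -1.4]
grip_width: 0.298
```

```bash
python3 plan.py .627 .125 .014 -17.4; python3 - <<'E'
from h import *
snap('side','s9');crop('s9',180,120,340,300,4,'s9c')
snap('top','t9');crop('t9',220,110,420,270,4,'t9c')
E
```

```text
from [0.6271 0.127  0.0777] yaw -17.27 tilt [ 8.e-04  6.e-04 -1.e+00] mm [ 0.5  2.  63.7] n [0.0016 0.0066 0.2123] spin 0.0007 q7 -0.77 t 10.325
```

View pics/s9c.png

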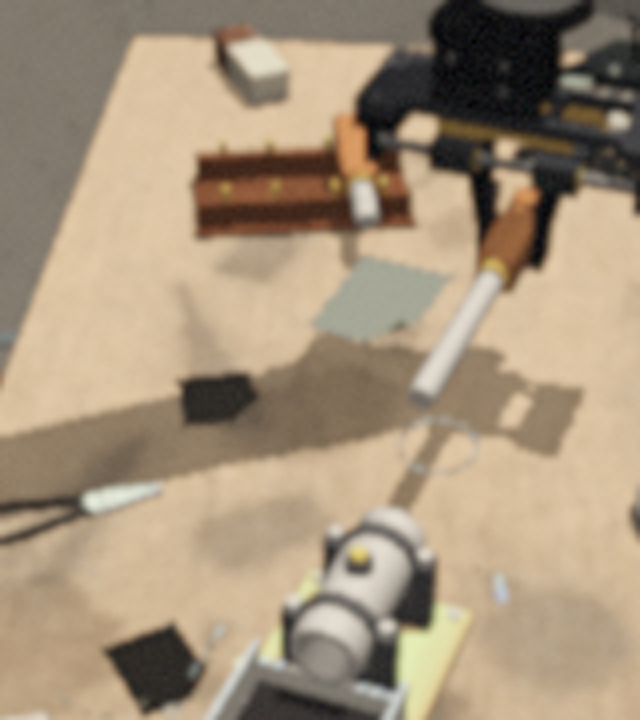

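View pics/t9c.png

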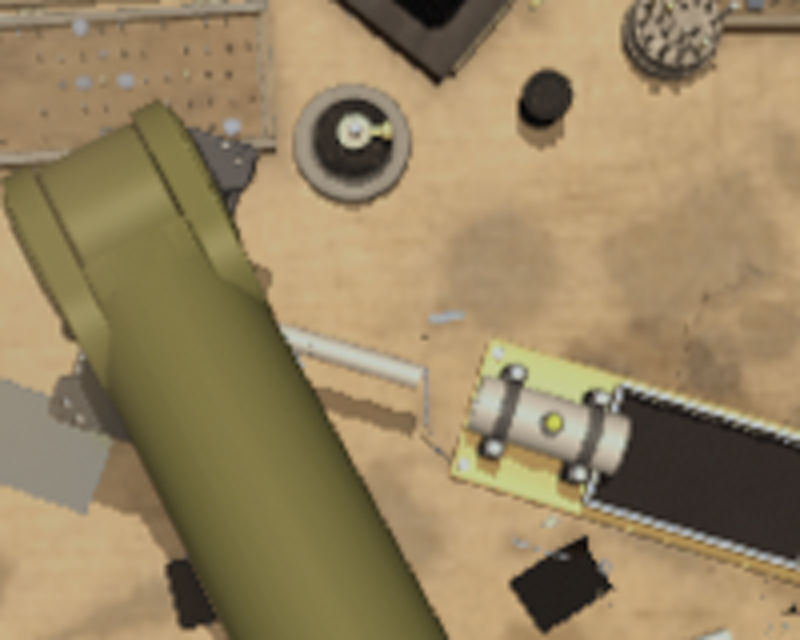

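{"op": "drive_tool", "data": {"rows": [[[0.001, 0.005, 0.08, 0.001, 220], [0.001, 0.005, 0.16, 0.001, 220], [0.001, 0.005, 0.21, 0.001, 220], [0.001, 0.005, 0.212, 0.001, 220], [0.001, 0.005, 0.212, 0.001, 220]]]}}

```text
time: 11.05
position: [0.6279, 0.1243, 0.0142]
tool_rot: [-3.104, 0.48, -0.002]
ft_force: [0.6, -0.5, -1.3]
grip_width: 0.291
```

```bash
python3 plan.py .627 .125 .014 -17.4; python3 - <<'E'
from h import *
snap('side','s10');crop('s10',240,190,320,290,7,'s10c')
snap('top','t10');crop('t10',280,170,390,245,7,'t10c')
from fit import T
for z,P in ((.05,(.627,.125)),):
  d=np.array([np.cos(np.radians(-107.4)),np.sin(np.radians(-107.4))])
  tip=np.r_[np.array(P)+.173*d,.05]; print(tip)
  a=(proj('s10',tip)-[240,190]+.5)*7-.5; b=(proj('t10',tip)-[280,170]+.5)*7-.5; print('pred tip',a,b)
E
```

```text
from [0.6279 0.1243 0.0142] yaw -17.56 tilt [ 1.6e-03  4.0e-04 -1.0e+00] mm [-1.1 -0.4  0.2] n [-0.0037 -0.0013  0.0006] spin -0.0009 q7 -0.8 t 11.05
[ 0.57526594 -0.04008358  0.05      ]
pred tip [310.93182789 366.19052964] [311.28319809 250.82251498]
```

View pics/s10c.png

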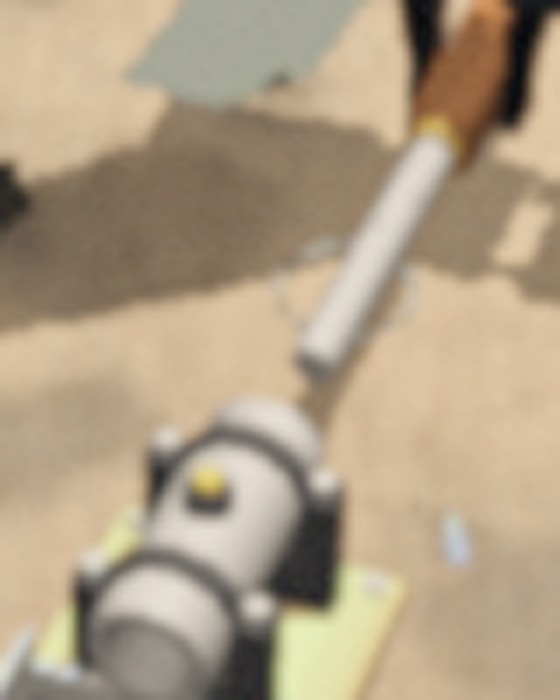

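View pics/t10c.png

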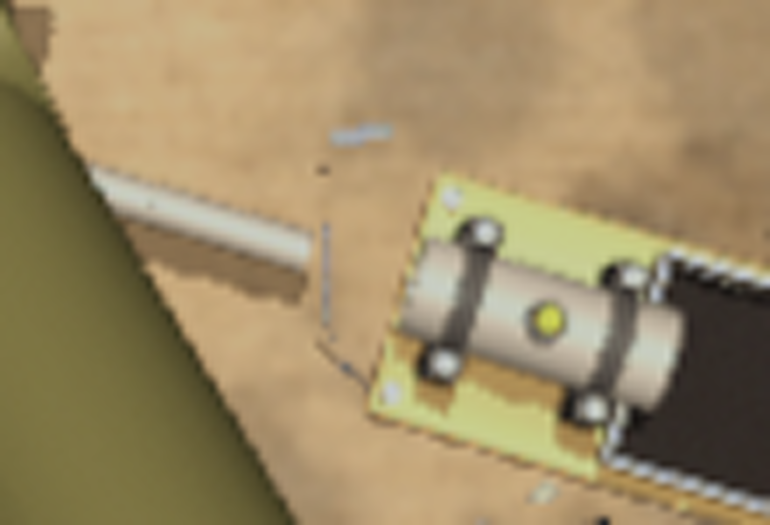

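```bash
python3 - <<'E'
from h import *
c=lambda x,y:(280+(x+.5)/7-.5,170+(y+.5)/7-.5)
w=lambda x,y,z:pt('t10',*c(x,y),z)[:2]
A=w(416.5,287,.05);B=w(668,360,.05);print('in',A,'out',B,np.linalg.norm(B-A),np.degrees(np.arctan2(*(B-A)[::-1])))
d=(B-A)/np.linalg.norm(B-A);n=np.array([-d[1],d[0]])
for p in ((307,248),(105,188)): q=w(*p,.05)-A; print(q@d,q@n)
cs=lambda x,y:(240+(x+.5)/7-.5,190+(y+.5)/7-.5)
q=pt('s10',*cs(318,365),.05)[:2]-A;print('side tip',q@d,q@n)
# side tube outlet face centre & cap
print('side outlet',pt('s10',*cs(147,655),.05)[:2],'cap',pt('s10',*cs(208,483),.08),'top cap',w(549,319,.08))
E
```

```text
in [ 0.56121487 -0.07984633] out [ 0.53284685 -0.17465306] 0.09895989571777562 -106.65821154557014
-0.04398075297955203 0.0026409622162169555
-0.12407740054613303 0.0031470154179400766
side tip -0.043494881513479924 0.004028123111134319
side outlet [ 0.53283574 -0.1723801 ] cap [ 0.54774608 -0.13018098  0.08      ] top cap [ 0.54743575 -0.12578659]
```

{"op": "drive_tool", "data": {"rows": [[[-0.012, 0, 0, -0.002, 220], [-0.012, 0, 0, -0.002, 220], [-0.012, 0.04, 0, -0.002, 220], [-0.011, 0.08, 0, -0.002, 220], [-0.011, 0.11, 0, -0.002, 220], [-0.011, 0.14, 0, -0.002, 220], [-0.011, 0.16, 0, -0.002, 220], [-0.011, 0.18, 0, -0.002, 220], [-0.011, 0.2, 0, -0.002, 220], [-0.011, 0.2, 0, -0.002, 220]]]}}

```text
time: 12.4
position: [0.6065, 0.0703, 0.0138]
tool_rot: [-3.103, 0.467, -0.002]
ft_force: [0.4, 3.8, -1.7]
grip_width: 0.294
```

```bash
python3 plan.py .6067 .068 .014 -17.2; python3 - <<'E'
from h import *
snap('side','s11');crop('s11',240,190,320,290,7,'s11c')
snap('top','t11');crop('t11',280,170,390,245,7,'t11c')
E
```

```text
from [0.6065 0.0703 0.0138] yaw -17.13 tilt [ 0.002   0.0033 -1.    ] mm [ 0.9  2.1 -0.2] n [ 0.0029  0.007  -0.0008] spin 0.0004 q7 -0.71 t 12.4
```

View pics/s11c.png

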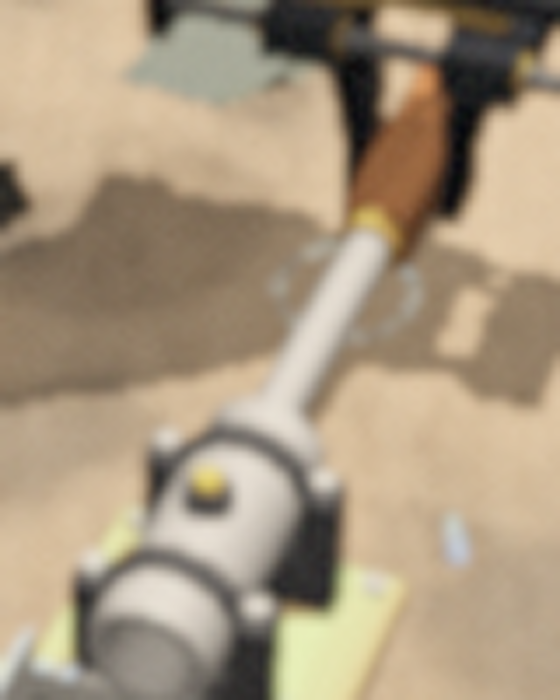

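View pics/t11c.png

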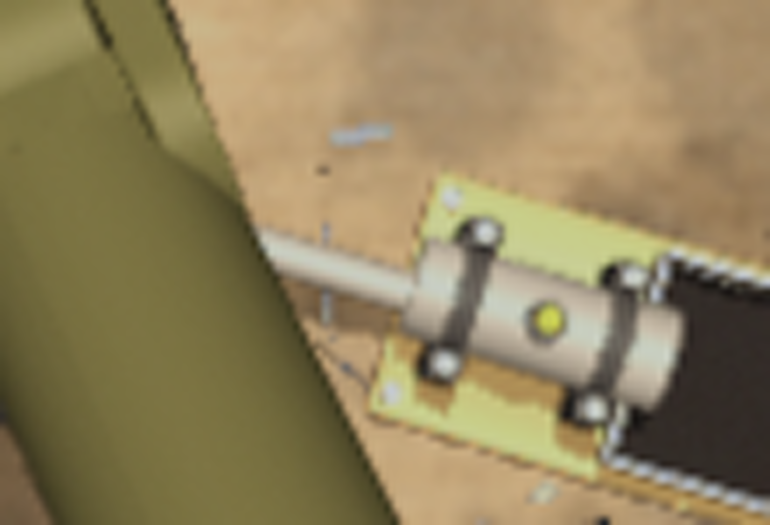

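{"op": "drive_tool", "data": {"rows": [[[0, 0.02, 0, 0, 220], [0, 0.04, 0, 0, 220], [0, 0.06, 0, 0, 220], [0, 0.08, 0, 0, 220], [0, 0.1, 0, 0, 220], [0, 0.12, 0, 0, 220], [0, 0.14, 0, 0, 220], [0, 0.16, 0, 0, 220], [0, 0.18, 0, 0, 220], [0, 0.2, 0, 0, 220], [0, 0.2, 0, 0, 220]]]}}

```text
time: 13.88
position: [0.588, 0.009, 0.0131]
tool_rot: [3.105, -0.472, -0.0]
ft_force: [0.4, 0.2, -1.3]
grip_width: 0.293
```

```bash
python3 plan.py .5875 .0089 .014 -17.2; python3 - <<'E'
from h import *
snap('side','s12');crop('s12',200,190,320,340,4,'s12c')
E
```

```text
from [0.588  0.009  0.0131] yaw -17.28 tilt [-3.0e-04 -1.2e-03 -1.0e+00] mm [-0.4  0.2 -0.9] n [-0.0014  0.0008 -0.0031] spin -0.0004 q7 -0.6 t 13.875
```

View pics/s12c.png

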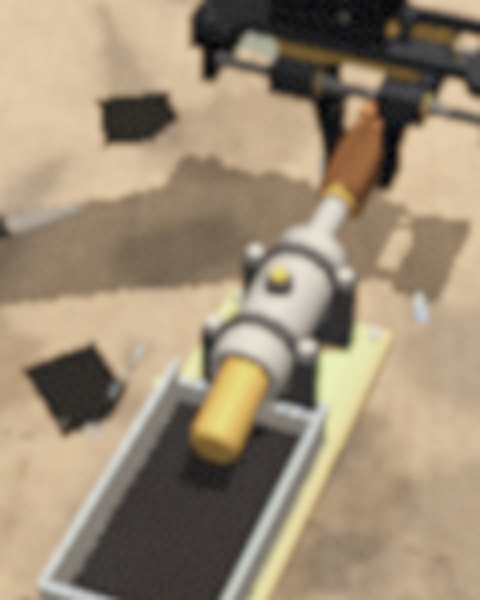

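{"op": "drive_tool", "data": {"rows": [[[0, 0.02, 0, 0, 220], [0, 0.04, 0, 0, 220], [0, 0.06, 0, 0, 220], [0, 0.08, 0, 0, 220], [0, 0.1, 0, 0, 220], [0, 0.115, 0, 0, 220], [0, 0.115, 0, 0, 220], [0, 0.115, 0, 0, 220], [0, 0.115, 0, 0, 220]]]}}

```text
time: 15.05
position: [0.5778, -0.0224, 0.013]
tool_rot: [3.106, -0.47, -0.0]
ft_force: [0.8, 1.3, -2.5]
grip_width: 0.296
```

```bash
python3 - <<'E'
from h import *
snap('side','s13');crop('s13',200,190,320,340,4,'s13c')
E
```

```text
(no output)
```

View pics/s13c.png

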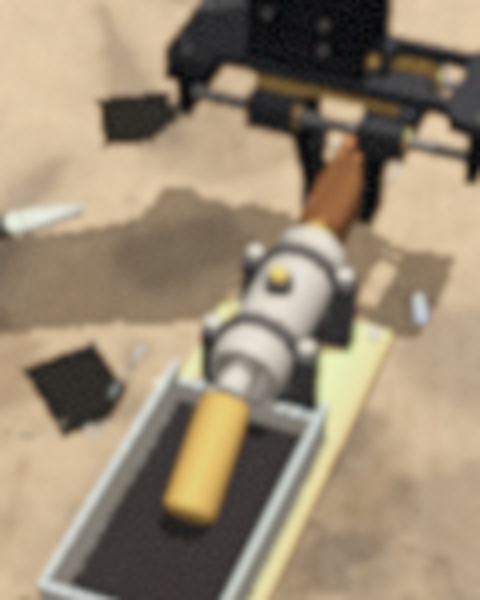

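```bash
python3 - <<'E'
from h import *
from fit import T
cs=lambda x,y:(200+(x+.5)/4-.5,190+(y+.5)/4-.5)
o=np.array([.5473,-.1261]);a=np.radians(-107.2);d=np.array([np.cos(a),np.sin(a)]);n=np.array([-d[1],d[0]])
def fx(p,z): q=pt('s13',*cs(*p),z)[:2]-o; return (q@d).round(4),(q@n).round(4)
print('front end centre if flat z=.027',fx((190,505),.027),'z=.05',fx((190,505),.05))
print('rear top edge z=.04',fx((224,393),.04),'z.063',fx((224,393),.063))
p=np.array([.578,-.0224])+d*.173-o;print('tip',p@d,p@n)
for x in (.06,.12):
  for y in (-.013,.013):
    for z in (.027,.05): print(x,y,z,((proj('s13',T(*o,a,(x,y,z)))-[200,190]+.5)*4-.5).round())
E
```

```text
front end centre if flat z=.027 (np.float64(0.1188), np.float64(-0.0003)) z=.05 (np.float64(0.1363), np.float64(0.008))
rear top edge z=.04 (np.float64(0.0555), np.float64(-0.0083)) z.063 (np.float64(0.0756), np.float64(0.0004))
tip 0.06485939671156074 -0.0013378790724117083
0.06 -0.013 0.027 [213. 414.]
0.06 -0.013 0.05 [212. 383.]
0.06 0.013 0.027 [260. 428.]
0.06 0.013 0.05 [259. 396.]
0.12 -0.013 0.027 [165. 499.]
0.12 -0.013 0.05 [163. 468.]
0.12 0.013 0.027 [214. 514.]
0.12 0.013 0.05 [213. 483.]
```

{"op": "drive_tool", "data": {"rows": [[[0, -0.05, 0, 0, 220], [0, -0.12, 0, 0, 220], [0, -0.2, 0, 0, 220], [0, -0.28, 0, 0, 220], [0, -0.36, 0, 0, 220], [0, -0.44, 0, 0, 220], [0, -0.52, 0, 0, 220], [0, -0.56, 0, 0, 220], [0, -0.56, 0, 0, 220], [0, -0.56, -0.1, 0, 220], [0, -0.56, -0.2, 0, 220], [0, -0.56, -0.3, 0, 220], [0, -0.56, -0.36, 0, 220], [0, -0.56, -0.36, 0, 220]]]}}

```text
time: 16.85
position: [0.6285, 0.1373, 0.1223]
tool_rot: [-3.106, 0.472, -0.004]
ft_force: [0.2, -0.4, -1.4]
grip_width: 0.297
```

```bash
python3 plan.py .4330 .3367 .1245 9.79; python3 - <<'E'
from h import *
snap('side','s14');crop('s14',160,100,340,340,3,'s14c')
E
```

```text
from [0.6285 0.1373 0.1223] yaw -17.27 tilt [ 2.4e-03 -3.0e-04 -1.0e+00] mm [-245.9 -132.3   -2.7] n [-0.8196 -0.4411 -0.0091] spin -0.1503 q7 -0.77 t 16.85
```

View pics/s14c.png

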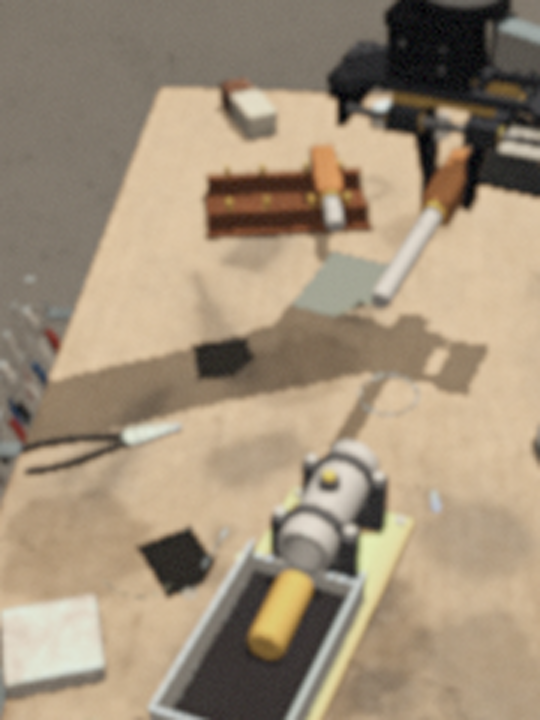

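{"op": "drive_tool", "data": {"rows": [[[-0.12, -0.06, 0, -0.02, 220], [-0.26, -0.14, 0, -0.05, 220], [-0.41, -0.22, 0, -0.08, 220], [-0.55, -0.3, 0, -0.1, 220], [-0.68, -0.37, 0, -0.13, 220], [-0.78, -0.42, 0, -0.145, 220], [-0.82, -0.441, -0.009, -0.15, 220], [-0.82, -0.441, -0.009, -0.15, 220], [-0.82, -0.441, -0.009, -0.15, 220], [-0.82, -0.441, -0.009, -0.15, 220]]]}}

```text
time: 18.15
position: [0.4331, 0.3357, 0.1236]
tool_rot: [3.13, 0.263, -0.0]
ft_force: [-0.3, 0.2, -1.2]
grip_width: 0.292
```

```bash
python3 plan.py .4330 .3367 .0048 9.79; python3 - <<'E'
from h import *
snap('side','s15');crop('s15',140,40,340,190,4,'s15c')
snap('wrist','w15')
E
```

```text
from [0.4331 0.3357 0.1236] yaw 9.61 tilt [-1.e-04 -5.e-04 -1.e+00] mm [ 1.000e-01 -1.100e+00  1.188e+02] n [ 2.000e-04 -3.600e-03  3.959e-01] spin -0.001 q7 -0.73 t 18.15
```

View pics/s15c.png

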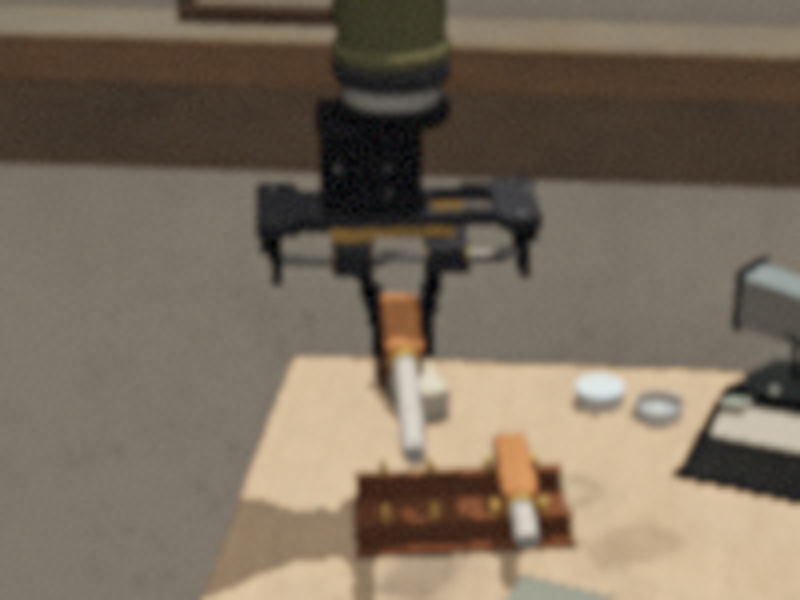

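View pics/w15.png

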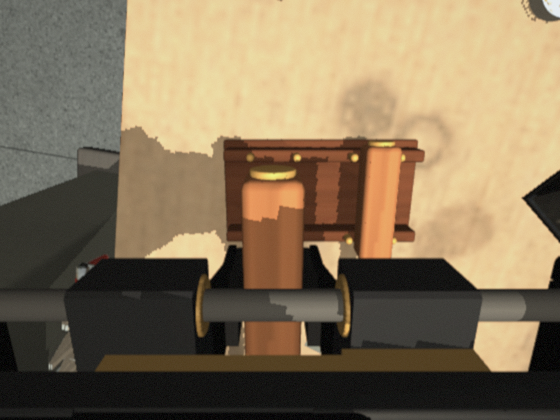

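{"op": "drive_tool", "data": {"rows": [[[0, -0.003, 0.08, -0.001, 220], [0, -0.003, 0.16, -0.001, 220], [0, -0.003, 0.24, -0.001, 220], [0, -0.003, 0.3, -0.001, 220], [0, -0.003, 0.33, -0.001, 220], [0, -0.003, 0.36, -0.001, 220], [0, -0.003, 0.38, -0.001, 220], [0, -0.003, 0.392, -0.001, 220], [0, -0.003, 0.392, -0.001, 220], [0, -0.003, 0.392, -0.001, 220]]]}}

```text
time: 19.5
position: [0.4319, 0.3382, 0.0065]
tool_rot: [-3.13, -0.273, -0.001]
ft_force: [0.3, 0.4, -2.0]
grip_width: 0.292
```

```bash
python3 plan.py .4330 .3367 .0048 9.79; python3 - <<'E'
from h import *
snap('side','s16');crop('s16',205,110,285,190,8,'s16c')
snap('wrist','w16')
E
```

```text
from [0.4319 0.3382 0.0065] yaw 9.97 tilt [ 5.e-04  2.e-04 -1.e+00] mm [0.9 1.6 1.7] n [0.0029 0.0054 0.0058] spin 0.001 q7 -0.84 t 19.5
```

View pics/s16c.png

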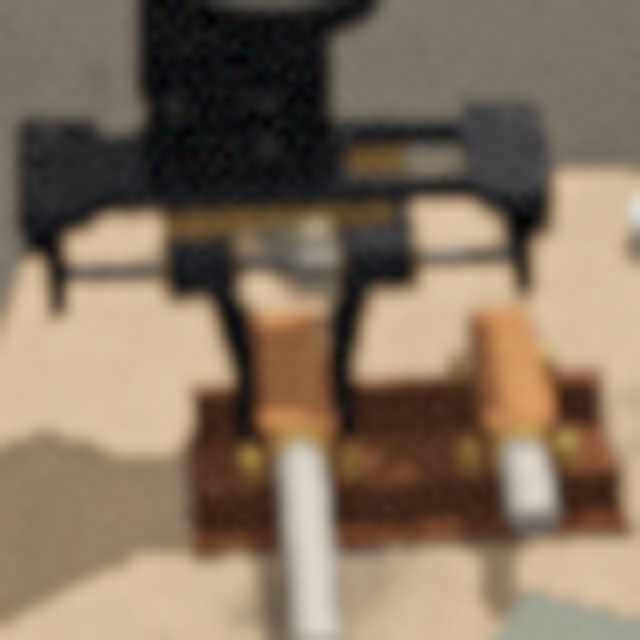

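View pics/w16.png

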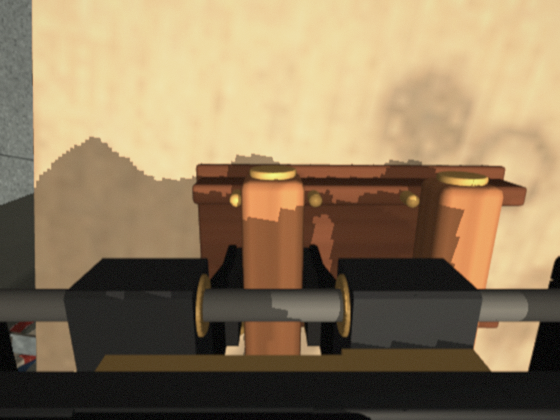

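Between the pins, about 1.5 mm above the bars. Lower that bit, open, and withdraw upward.

{"op": "drive_tool", "data": {"rows": [[[0.002, 0.004, 0.004, 0, 220], [0.002, 0.004, 0.005, 0, 220], [0.002, 0.004, 0.005, 0, 220], [0.002, 0.004, 0.005, 0, 150], [0.002, 0.004, 0.005, 0, 110], [0.002, 0.004, 0.005, 0, 110], [0.002, 0.004, 0.005, 0, 110], [0.002, 0.004, 0.005, 0, 110], [0.002, 0.004, -0.04, 0, 110], [0.002, 0.004, -0.12, 0, 110], [0.002, 0.004, -0.25, 0, 110], [0.002, 0.004, -0.4, 0, 110], [0.002, 0.004, -0.6, 0, 110], [0.002, 0.3, -0.6, 0, 110], [0.002, 0.5, -0.6, 0, 110], [0.002, 0.5, -0.6, 0, 110], [0.002, 0.5, -0.6, 0, 110], [0.002, 0.5, -0.6, 0, 110]]]}}

```text
time: 21.85
position: [0.4579, 0.192, 0.1868]
tool_rot: [-3.129, -0.276, -0.001]
ft_force: [-0.4, 0.0, -0.4]
grip_width: 0.571
```

```bash
python3 - <<'E'
from h import *
snap('side','s17');crop('s17',215,140,305,200,8,'s17c')
snap('top','t17');crop('t17',145,200,265,290,6,'t17c')
snap('wrist','w17')
E
```

```text
(no output)
```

View pics/s17.png

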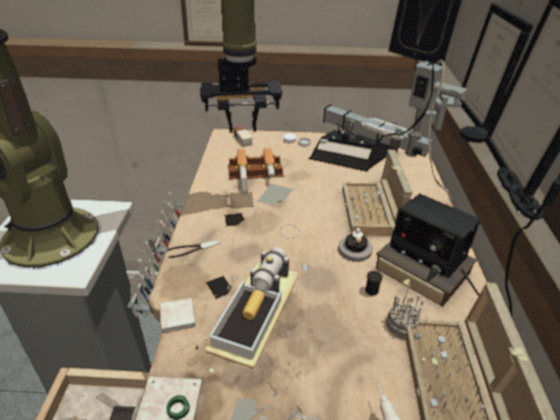

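View pics/t17c.png

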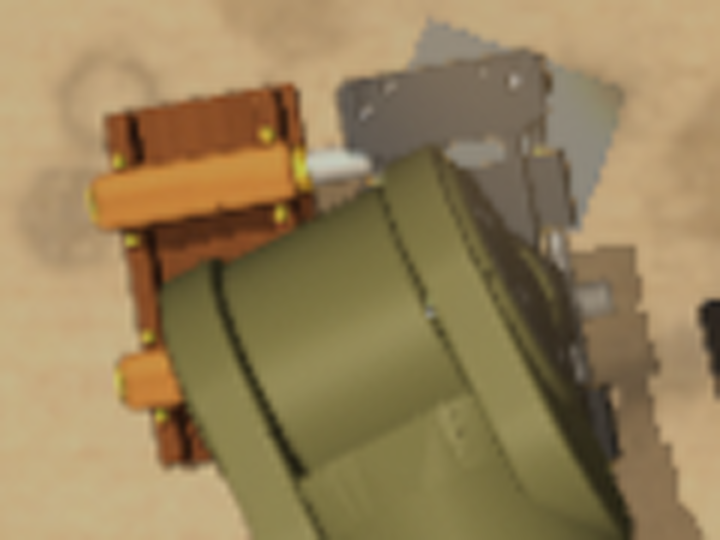

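View pics/w17.png

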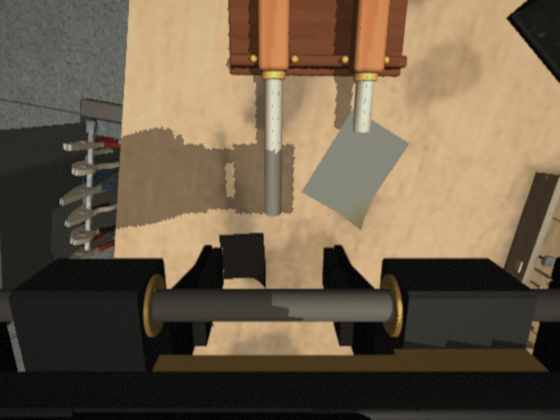

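View pics/s17c.png

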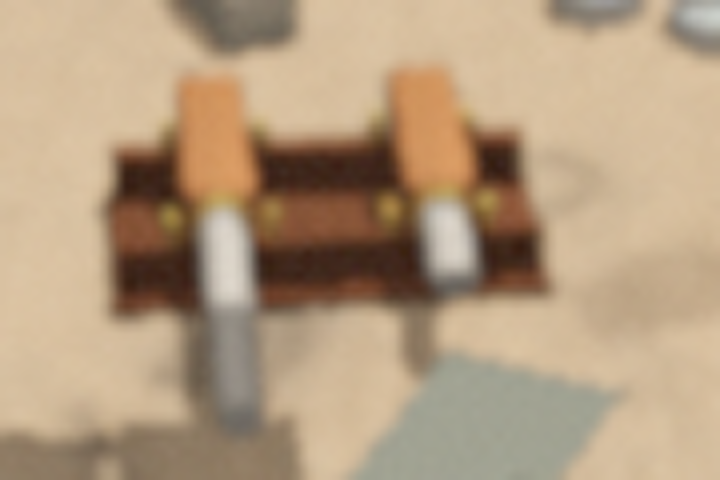

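```bash
python3 - <<'E'
from h import *
print(ctrl.close_job())
E
```

```text
the job is handed in; nothing more can be done
None
```

I pushed the slug through the tube with the long drift. It dropped into the catch tray, and I laid the drift back in its place on the rack, pointing the same way. I handed the job in at about 22 s. It reports no verdict.

**Last checks:**
- **Slug:** it lies flat in the tray, with its centre measured at about x = 0.09 m in the fixture.
- **Long drift:** in the side view its tip and handle are within about half a pixel (roughly 1–2 mm) of the start picture. In the last top view the arm hid most of it, so I relied on the side and wrist views.
- **Bystanders and short drift:** they look where they were in the side view. I compared them by eye and did not measure them. The highest wrist force reading I saw was about 4 N.

**What disagreed:** the fingertips stood about 32 mm higher than the stated tool geometry gives. In the side picture they were about 18 mm above the reported TCP, not 14 mm below it. My first grasp therefore shut above the handle without moving it. I corrected the height from the side picture, and the second grasp held (opening 0.29, about 25 mm).

The cameras also differed by about 2–3 mm on the tube's line, which I corrected before inserting the drift.

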